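# Clear two bottles, fetch the hose connector behind them, restore the display

### The arm

A 6-joint arm with a two-finger parallel gripper is mounted at the origin on a cart in front of the work surface, level with it; the furniture and walls round the work are solid. World frame = base frame: x ahead of the robot, y to its left, z up, the work surface at z = 0. Lengths are in m, angles in rad, forces in N, time in s.
With the tool pointing down it reaches from about 0.35 to 0.95 m from the base axis. Payload 17.4 kg.
Tool frame: the origin (TCP) lies between the finger pads; the fingertips stand 22 mm ahead of it and the grasp point (between the pads) lies 3 mm ahead of it; z points along the fingers, y is the line along which they close (so a half turn about z gives the same grasp; the last joint's range is limited). The gripper opens to 93 mm and grips with 3 to 60 N. Pads are 15 mm wide; open, the fingers measure 128 mm over their backs; the gripper's body (75 mm by 188 mm) begins 65 mm behind the grasp point.
Start: joints at [-0.038, 0.116, 1.442, -0, 1.584, -0.038], TCP at [0.675, -0, 0.241] pointing down, gripper open.
Joint ranges: [-2.83, 2.83], [-0.83, 2.19], [0.07, 2.5], [-1.14, 4.28], [0.01, 3], [-2.97, 2.97]. Speed limits (rad/s): [1.89, 1.89, 2.22, 3.14, 3.14, 3.14].

### API

Orientations are given as a rotation vector (axis times angle).
In Python, from station import bot gives the robot as it stands. The module is installed in compiled form; this text tells all that it offers.
- The arm moves only by the shell command python3 -m jog 'ROWS' [FORCE]. ROWS is a JSON object of lists of equal length, an entry for each row: "slide": the shift along the tool's x, y, z in m, a list of three; "twist": the turn about the tool's z in degrees; "hand": the finger opening in m, from 0 to 0.093. A call has 1 to 8 rows; each row is the pose to reach, as a shift and turn from the pose commanded when the call began, along the tool's axes at that moment; what a row does not reach only later rows make up. A row lasts 1/12 s, in which the tool goes at most 41.7 mm and 7.16 degrees, less where a joint would pass 70% of its speed; a pose out of reach is approached as far as the arm can. A call with a gripper value outside its range is refused whole. The fingers move at their own pace and stop on an object; FORCE is the grip in N (left out, the last holds). Time passes only in rows, so rows that repeat a pose let the fingers close. It gives the time, the measured TCP pose, the force, the opening and the grip force at its end, in the units of the state.
- bot.get_obs(): the state, without advancing time (a new reading comes with each control period).
- bot.capture(name): name is "scene" or "side" or "wrist"; returns a dict with "frame" (480x640x3 uint8, red, green, blue), "mtx" (3x3 intrinsics, pixels), "k1" (the pictures are not rectified: a ray, as slopes to the right and down, at radius r is drawn at 1 + k1 r^2 times it, then the intrinsics apply), "rvec" (rotation vector, rad) and "tvec" (3), from world to camera coordinates, as OpenCV has them; the wrist camera has in their place "T_tool_cam" (4x4, takes a point from camera to tool coordinates, whose origin is the TCP and whose axes are the flange's). Camera axes: x right, y down, z forward; pixel columns grow to the right and rows downward; lengths in m; the calibration is good to about 2 mm. A picture is of the moment at which its call begins: read the wrist's pose just before it. There is no depth.
- bot.job_done(): hands the job in; it is judged then, once.
Trained networks look in a picture, given as the dict that the camera call returned (one of the last four; its "shot" number tells which), for a name from the list of things; names that differ only in an ending like _2 or _b are one class to them, and where a whole thing is asked for, a point or a joint stands for the part that bears it (a point fixed in the world has none). Each returns a list of dicts, best first, with "score" (0 to 1); they miss things now and then, are a little off and sometimes report something else, mostly with a low value. They report only what shows in the picture. A call takes as long as a camera call. They do not tell look-alikes from the thing itself.
- bot.recognise(picture, label): "at" ([x, y, z] in m, in the coordinates of the camera as it stood for that picture, good to about 4 mm: the middle of the surface that is visible of it).
- bot.masks_of(picture, label): "mask" (480x640 bool, what is visible of it).
- bot.pinpoint(picture, label): "at" ([x, y, z] in m, in the coordinates of the camera as it stood for that picture, good to about 4 mm: a listed point, or the origin of a listed thing).
The state is a dict: "time_s": time; "qpos": joint angles; "joint_vel": joint speeds; "joint_efforts": joint torques, N m; "tcp_pos": TCP position; "eef_rot": TCP orientation; "contact_force": force on the tool from outside, world axes, zero at the start; "wrist_torque": the same for the moment, N m; "grip_width": finger opening in m; "finger_force": force on a finger pad.
Only numpy, scipy, OpenCV 4.12 (cv2) and the standard library are available. Lean on these libraries where they do the work, as an engineer would, in place of code of your own. Each camera call takes 0.05 s, during which the arm holds its last target. There are 200 camera calls.

### The job

Get the red hose connector out from behind the two bottles on the white display tray: first move both bottles out of the way, the red-capped one to the middle of the red coaster and the blue-capped one to the middle of the blue coaster, then stand the connector upright in the middle of the white card, and only then put each bottle back upright on exactly the spot where it stood at the start. Do not disturb the two loose caps on the tray or the brown dropper bottle, and knock nothing over.

Things in the scene. Friction and masses are not known exactly. Their poses are not given: they have to be found in the camera images.
- red_bottle: clear glass screw bottle with a red cap, 63 mm across and 130 mm tall; the red cap is 43 mm across and takes the top 26 mm. Loose, about 180 g, stands upright on one of the two front ring marks of the tray. Origin: centre of its underside, z up the bottle
- blue_bottle: clear glass screw bottle with a blue cap, 56 mm across and 105 mm tall; the blue cap is 42 mm across and takes the top 24 mm. Loose, about 130 g, stands upright on the other front ring mark of the tray. Origin: centre of its underside, z up the bottle
- connector: hose connector: red ribbed screw skirt 27 mm across and 19 mm high, with a narrower white hose nozzle on top; 42 mm tall in all. Loose, about 30 g, stands upright on the tray close behind the gap between the two bottles, which leave no room for a gripper beside them. Origin: centre of its underside, z up through the nozzle
- tray: fixed white display tray on the worktop, 170 mm (x) by 290 mm (y), its top 8 mm above its origin; origin: centre of its underside. Its x points from the front (bottles) to the back. Two thin grey rings, 72 mm across, are printed at x = -35 mm, y = +45 and -45 mm: a bottle stands in each, which one in which varies. A steel wire rail, 5 mm thick and 27 mm high, runs along the back edge (x = 79 mm) and the back two thirds of the sides (y = +-139 mm)
- red_coaster: fixed red round coaster, 90 mm across, its flat top 6 mm above its origin; origin: centre of its underside
- blue_coaster: fixed light-blue (cyan) round coaster, 90 mm across, its flat top 6 mm above its origin; origin: centre of its underside
- card: fixed white card pack lying flat on the worktop, 68 mm (x) by 105 mm (y), its flat top 8 mm above its origin; origin: centre of its underside
- black_cap: loose black screw cap, 41 mm across, 24 mm high, on the tray at one back corner, about 98 mm to one side of the connector; to be left alone. Origin: centre of its underside
- yellow_cap: loose yellow open screw cap, 52 mm across, 26 mm high, on the tray at the other back corner; to be left alone. Origin: centre of its underside
- amber_bottle: loose square brown glass dropper bottle with a black rubber teat, 47 x 47 mm, 132 mm tall, standing behind the tray to the right of it, beside a fixed red pipette carousel (0.26 m across, pipettes up to 0.6 m high) whose axis is at x = 0.67, y = -0.28 m in the base frame: swing the arm round the near side of it. A fixed tall flask (334 mm) stands far left at x = 0.68, y = 0.42. The bottle is to be left alone. Origin: centre of its underside
Things that resemble listed ones, but are neither listed nor needed, are in the scene too. There is more than one size of the card; the one meant has the size given above.

How it is judged:
On the way, in this order (a step that is already met when the one before it is completed fails the run):
1. both bottles stand released on their own coasters (centre within 15 mm), the connector still in its place on the tray (within 20 mm) (horizontal distance between red_bottle and red_coaster below 0.015 m and z of red_bottle in the frame of red_coaster below 0.01 m and angle between each of red_bottle, blue_bottle's own z axis and vertical below 0.12 rad and contact force between each of red_bottle, blue_bottle and the fingers below 0.1 N and linear speed of each of red_bottle, blue_bottle below 0.02 m/s and horizontal distance between blue_bottle and blue_coaster below 0.015 m and z of blue_bottle in the frame of blue_coaster below 0.01 m and distance of connector from where it was at the start of the episode below 0.02 m), for 0.2 s.
2. the connector stands released, upright on the white card (centre within 15 mm) while both bottles are still on their coasters (horizontal distance between connector and card below 0.015 m and z of connector in the frame of card below 0.012 m and angle between each of connector, red_bottle, blue_bottle's own z axis and vertical below 0.12 rad and contact force between each of connector, red_bottle, blue_bottle and the fingers below 0.1 N and linear speed of each of connector, red_bottle, blue_bottle below 0.02 m/s and horizontal distance between red_bottle and red_coaster below 0.015 m and z of red_bottle in the frame of red_coaster below 0.01 m and horizontal distance between blue_bottle and blue_coaster below 0.015 m and z of blue_bottle in the frame of blue_coaster below 0.01 m), for 0.2 s.
At the end, for the whole second after the job is handed in: Both bottles stand upright (within 0.12 rad), released and at rest within 15 mm of where each stood at the start; the connector stands upright, released and at rest on the white card with its centre within 15 mm of the card's (distance of each of red_bottle, blue_bottle from where it was at the start of the episode below 0.015 m and angle between each of red_bottle, blue_bottle, connector's own z axis and vertical below 0.12 rad and contact force between each of red_bottle, blue_bottle, connector and the fingers below 0.1 N and linear speed of each of red_bottle, blue_bottle, connector below 0.02 m/s and horizontal distance between connector and card below 0.015 m and z of connector in the frame of card below 0.012 m); the robot touches nothing.
It fails at once if the black cap is shifted by more than 15 mm or tipped (distance of black_cap from where it was at the start of the episode above 0.015 m or angle between black_cap's own z axis and vertical above 0.3 rad).
It fails at once if the yellow cap is shifted by more than 15 mm or tipped (distance of yellow_cap from where it was at the start of the episode above 0.015 m or angle between yellow_cap's own z axis and vertical above 0.3 rad).
It fails at once if the amber bottle is shifted by more than 15 mm or tipped (distance of amber_bottle from where it was at the start of the episode above 0.015 m or angle between amber_bottle's own z axis and vertical above 0.3 rad).
It fails at once if a bottle or the connector is knocked over (angle between any of red_bottle, blue_bottle, connector's own z axis and vertical above 0.7 rad).
It also fails if it takes over 144 s, if anything falls off the work surface, if the arm or the gripper's body presses on something with over 40 N, if the wrist force passes 120 N, or if a joint passes its speed limit or range.

## Working session

There is one attempt and no reset: what is moved stays moved. The work goes in short steps, Python scripts to look and compute and a shell command to move; the robot and the scene stay as the last step left them, time stands still between calls to the robot, and variables do not carry over. Pictures are saved under pics/ and viewed, at most 14 in all, crops included, and the job is handed in when it is done.

```bash
mkdir -p pics; cat > h.py <<'E'
from station import bot
import numpy as np, cv2
from scipy.spatial.transform import Rotation as R
NAMES=["red_bottle","blue_bottle","connector","tray","red_coaster","blue_coaster","card","black_cap","yellow_cap","amber_bottle"]
def extr(p,o=None):
    """world->cam R,t"""
    if "rvec" in p: return cv2.Rodrigues(np.array(p["rvec"],float))[0],np.array(p["tvec"],float).ravel()
    T=np.eye(4);T[:3,:3]=R.from_rotvec(o["eef_rot"]).as_matrix();T[:3,3]=o["tcp_pos"]
    W=np.linalg.inv(T@np.array(p["T_tool_cam"]));return W[:3,:3],W[:3,3]
def world(p,c,o=None):
    r,t=extr(p,o);return r.T@(np.array(c)-t)
def pix(p,X,o=None):
    r,t=extr(p,o);c=r@np.array(X)+t;s=c[:2]/c[2];s=s*(1+p["k1"]*(s@s));K=np.array(p["mtx"]);return K[:2,:2]@s+K[:2,2]
def ray(p,uv,z,o=None):
    """pixel to world on plane z"""
    K=np.array(p["mtx"]);d=(np.array(uv,float)-K[:2,2])/[K[0,0],K[1,1]];s=d.copy()
    for _ in range(20): s=d/(1+p["k1"]*(s@s))
    r,t=extr(p,o);c=-r.T@t;v=r.T@np.array([s[0],s[1],1]);return c+v*(z-c[2])/v[2]
def shot(n):
    o=bot.get_obs();return bot.capture(n),o
def save(p,f): cv2.imwrite("pics/"+f,p["frame"][:,:,::-1])
E
python3 - <<'E'
from h import *
o=bot.get_obs();print(o["tcp_pos"],o["eef_rot"],o["time_s"])
for c in ["scene","side"]:
    p,o=shot(c);save(p,c+"0.png")
    for n in NAMES:
        for d in bot.pinpoint(p,n)[:3]:
            w=world(p,d["at"]);print(c,n,round(d["score"],2),w.round(3),pix(p,w).round())
print(bot.get_obs()["time_s"])
E
```

```text
[6.74824252e-01 1.61006834e-06 2.39906804e-01] [-2.22084115e+00 -2.22083707e+00  1.24139329e-03] 0.0
scene red_bottle 0.89 [0.548 0.068 0.007] [314. 264.]
scene red_bottle 0.61 [ 0.725 -0.075 -0.   ] [286. 225.]
scene red_bottle 0.47 [ 0.422 -0.296 -0.003] [435. 224.]
scene blue_bottle 0.82 [0.56  0.162 0.009] [282. 281.]
scene connector 0.62 [0.558 0.161 0.009] [283. 280.]
scene tray 0.9 [ 0.591  0.105 -0.   ] [287. 269.]
scene red_coaster 0.95 [ 0.428 -0.135  0.002] [407. 245.]
scene blue_coaster 0.75 [ 0.424 -0.298 -0.001] [434. 223.]
scene blue_coaster 0.63 [ 0.446  0.377 -0.006] [257. 369.]
scene card 0.85 [ 0.382  0.229 -0.002] [343. 332.]
scene card 0.82 [ 0.448  0.379 -0.002] [255. 368.]
scene yellow_cap 0.92 [0.639 0.2   0.007] [238. 279.]
scene amber_bottle 0.68 [ 0.726 -0.08  -0.002] [287. 225.]
scene amber_bottle 0.35 [0.556 0.161 0.01 ] [284. 281.]
side red_bottle 0.88 [0.544 0.071 0.007] [307. 252.]
side blue_bottle 0.76 [0.561 0.159 0.004] [295. 233.]
side connector 0.54 [0.609 0.102 0.008] [322. 236.]
side tray 0.9 [ 0.59   0.114 -0.001] [313. 239.]
side red_coaster 0.7 [ 0.427 -0.136 -0.004] [312. 327.]
side blue_coaster 0.57 [ 0.425 -0.296  0.001] [355. 379.]
side blue_coaster 0.26 [0.606 0.005 0.007] [342. 258.]
side card 0.6 [ 0.387  0.234 -0.002] [224. 242.]
side card 0.55 [0.449 0.38  0.   ] [223. 207.]
side black_cap 0.69 [0.607 0.003 0.006] [343. 258.]
side black_cap 0.56 [0.645 0.197 0.009] [314. 214.]
side yellow_cap 0.44 [0.643 0.197 0.007] [313. 215.]
side yellow_cap 0.21 [0.605 0.003 0.009] [342. 257.]
side amber_bottle 0.85 [ 0.729 -0.073 -0.001] [399. 259.]
1.1
```

View pics/scene0.png

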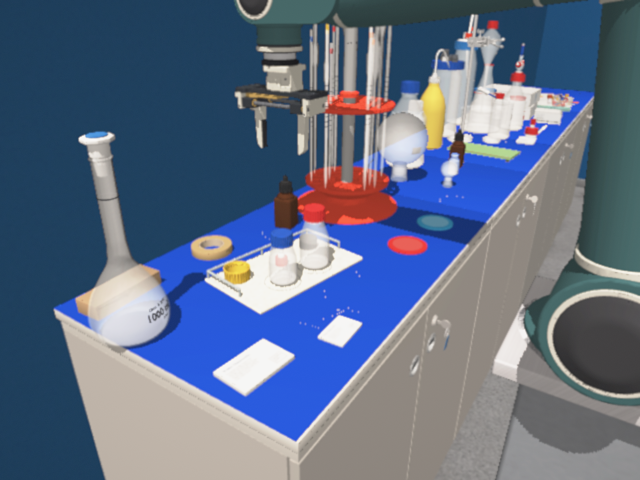

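View pics/side0.png

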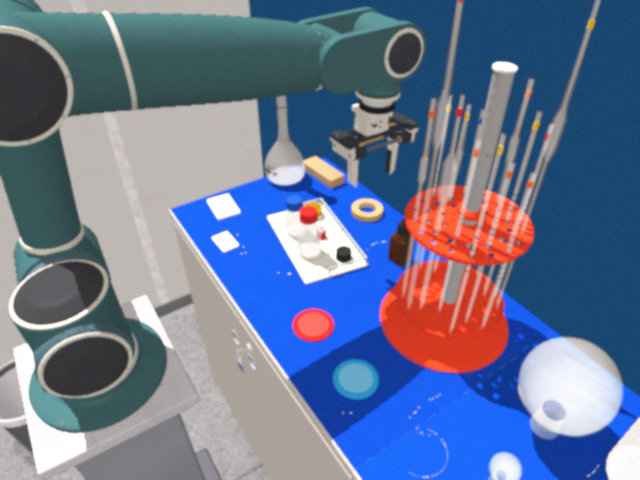

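The scene picture shows the bottles at (283,265) and (314,245), two white cards at (340,330) and (254,365), and the red and cyan coasters at (407,244) and (435,222). In the side picture the connector is at (322,236). There are also dark/clear bottles and other red-capped vessels further back at (520,90). Next I'll measure the card sizes and check the wrist camera.

```bash
python3 - <<'E'
from h import *
for c in ["scene","side"]:
    p,o=shot(c)
    for d in bot.masks_of(p,"card")[:3]:
        m=d["mask"].astype(np.uint8);cs=max(cv2.findContours(m,0,2)[0],key=cv2.contourArea)
        w=np.array([ray(p,q,0.008)[:2] for q in cs[:,0]],np.float32);print(c,d["score"],cv2.minAreaRect(w*1000))
p,o=shot("wrist");print(np.array(p["T_tool_cam"]).round(3),p["mtx"],p["k1"])
E
```

```text
scene 0.74 ((382.9929504394531, 235.3949432373047), (50.83916091918945, 78.48089599609375), 2.1941511631011963)
scene 0.6 ((445.6882019042969, 382.5866394042969), (110.1067123413086, 75.84687805175781), 84.5889892578125)
scene 0.5 ((594.0093994140625, 101.78585052490234), (317.5357971191406, 205.5601043701172), 79.84876251220703)
side 0.94 ((447.42041015625, 376.770263671875), (112.88154602050781, 67.43498992919922), 86.1191177368164)
side 0.91 ((385.5319519042969, 226.84765625), (47.48866653442383, 75.521240234375), 4.5439605712890625)
[[-0.    -0.957 -0.289  0.08 ]
 [ 1.    -0.    -0.     0.001]
 [ 0.    -0.289  0.957 -0.144]
 [ 0.     0.     0.     1.   ]] [[386.91719028   0.         318.4621023 ]
 [  0.         386.91719028 236.85973702]
 [  0.           0.           1.        ]] 0.018709382499393763
```

```bash
python3 -m jog '{"slide":[[0.02,-0.04,-0.03],[0.04,-0.08,-0.06],[0.06,-0.12,-0.09],[0.08,-0.16,-0.12],[0.1,-0.19,-0.15],[0.1,-0.19,-0.16],[0.1,-0.19,-0.16],[0.1,-0.19,-0.16]],"twist":[0,0,0,0,0,0,0,0],"hand":[0.093,0.093,0.093,0.093,0.093,0.093,0.093,0.093]}' 20
python3 - <<'E'
from h import *
p,o=shot("wrist");save(p,"w1.png");print(o["tcp_pos"])
for n in NAMES:
    for d in bot.pinpoint(p,n)[:2]:
        w=world(p,d["at"],o);print(n,round(d["score"],2),w.round(4),pix(p,w,o).round())
E
```

```text
time_s: 2.02
tcp_pos: [0.4836, 0.1011, 0.405]
eef_rot: [2.217, 2.221, 0.008]
contact_force: [0.7, 0.1, 0.2]
grip_width: 0.0928
finger_force: 0.0
[0.48362443 0.10105124 0.40496101]
red_bottle 0.9 [0.5457 0.0696 0.0045] [360. 202.]
blue_bottle 0.69 [0.5581 0.1591 0.0117] [372. 137.]
connector 0.53 [0.608 0.1   0.009] [405. 181.]
tray 0.55 [0.5912 0.1107 0.0026] [393. 173.]
red_coaster 0.82 [ 0.4275 -0.1354 -0.0011] [281. 328.]
blue_coaster 0.81 [ 0.4238 -0.297  -0.0006] [281. 412.]
card 0.77 [ 3.838e-01  2.314e-01 -1.000e-04] [240.  80.]
black_cap 0.81 [0.6076 0.002  0.0102] [401. 248.]
yellow_cap 0.72 [0.6397 0.2014 0.0093] [435. 104.]
amber_bottle 0.94 [ 0.7256 -0.0774 -0.0022] [472. 294.]
```

View pics/w1.png

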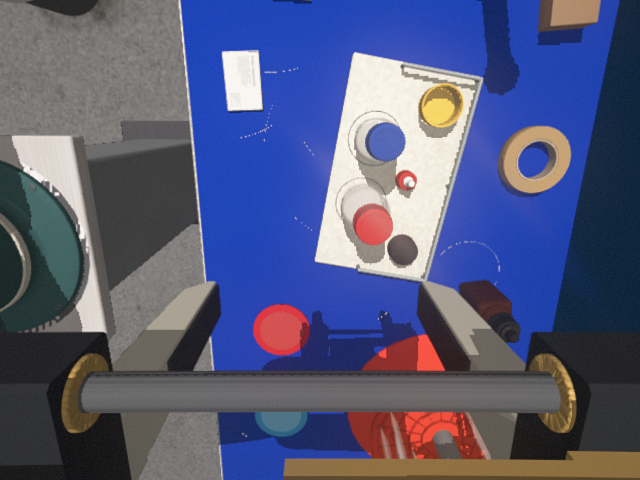

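The red cap is at (372,225), the blue cap at (385,140) and the connector at (406,181). Things that could be confused with them:
- **Connector:** the red cap, at (372,225).
- **Card:** the one at (242,80) measures 50x78 mm, so it's the decoy. The real one is at (0.447, 0.380) m, outside this view.
- **Blue coaster:** cyan at (281,412), against the red coaster at (281,328).

One close crop will check this choice.

```bash
python3 - <<'E'
from h import *
p,o=shot("wrist");f=p["frame"];cv2.imwrite("pics/crop1.png",cv2.resize(f[40:290,300:500,::-1],None,fx=2.4,fy=2.4,interpolation=2))
print(o["tcp_pos"],o["eef_rot"])
h=cv2.cvtColor(f,cv2.COLOR_RGB2HSV)
for n,c,z in [("red",(372,225),.138),("blue",(385,140),.113)]:
    H,S,V=[h[:,:,i].astype(int) for i in range(3)]
    m=((S>110)&(V>70)&(((H<8)|(H>172)) if n=="red" else (abs(H-H[c[1],c[0]])<8))).astype(np.uint8)
    y,x=np.mgrid[:480,:640];m[np.hypot(x-c[0],y-c[1])>24]=0
    cs=max(cv2.findContours(m,0,2)[0],key=cv2.contourArea)
    e=cv2.minEnclosingCircle(cs);print(n,e,ray(p,e[0],z,o).round(4),ray(p,e[0],z-.006,o).round(4))
E
```

```text
[0.48529094 0.09979764 0.40012012] [-2.22149904e+00 -2.22062111e+00  1.12004477e-03]
red ((373.1084899902344, 224.09906005859375), 20.6652889251709) [0.5449 0.0718 0.138 ] [0.5458 0.0702 0.132 ]
blue ((387.0, 140.0), 19.105072021484375) [0.5597 0.159  0.113 ] [0.5607 0.1587 0.107 ]
```

View pics/crop1.png

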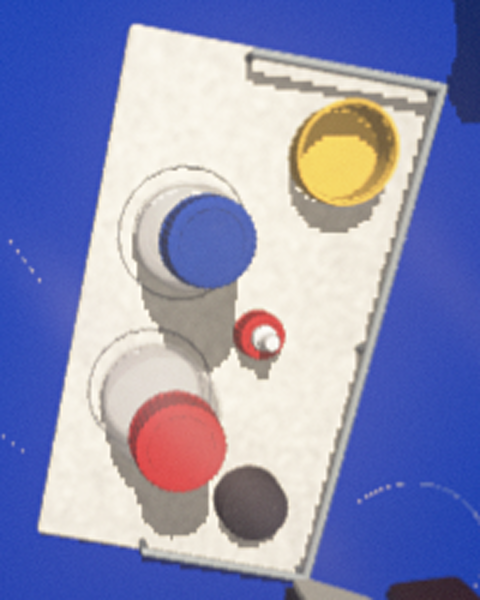

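The crop shows the connector at (260,335) behind the gap, with the two rings and loose caps as described, so the choice holds. I'll grasp the red cap next.

```bash
python3 -m jog '{"slide":[[-0.01,0.02,0.03],[-0.02,0.04,0.06],[-0.0295,0.0605,0.09],[-0.0295,0.0605,0.13],[-0.0295,0.0605,0.165],[-0.0295,0.0605,0.2],[-0.0295,0.0605,0.22],[-0.0295,0.0605,0.22]],"twist":[0,0,0,0,0,0,0,0],"hand":[0.093,0.093,0.093,0.093,0.093,0.093,0.093,0.093]}' 20
python3 - <<'E'
from h import *
p,o=shot("wrist");print(o["tcp_pos"],bot.get_obs()["tcp_pos"]);save(p,"w2.png")
print(pix(p,[.5455,.0705,.138],o))
E
```

```text
time_s: 3.28
tcp_pos: [0.5438, 0.0703, 0.1757]
eef_rot: [-2.219, -2.218, 0.008]
contact_force: [0.3, 0.5, 0.6]
grip_width: 0.0931
finger_force: 0.0
[0.54383379 0.07026762 0.175701  ] [0.54475313 0.07036918 0.17896373]
[320.89001776 283.9412638 ]
```

View pics/w2.png

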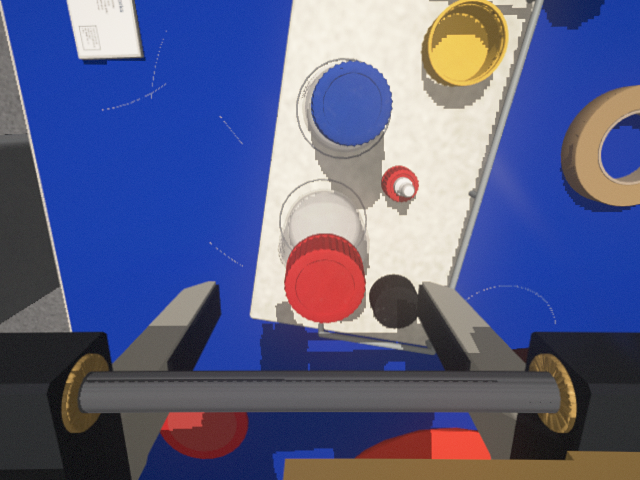

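The red cap is centred at (325,285), and my prediction was (321,284). Next: descend, grip, lift slightly to check.

```bash
python3 -m jog '{"slide":[[0,0.001,0.02],[0,0.001,0.04],[0,0.001,0.052],[0,0.001,0.052],[0,0.001,0.052],[0,0.001,0.052],[0,0.001,0.052],[0,0.001,0.052]],"twist":[0,0,0,0,0,0,0,0],"hand":[0.093,0.093,0.093,0.093,0.03,0.03,0.03,0.03]}' 20
python3 -m jog '{"slide":[[0,0,0],[0,0,0],[0,0,0],[0,0,-0.01],[0,0,-0.03],[0,0,-0.06],[0,0,-0.09],[0,0,-0.09]],"twist":[0,0,0,0,0,0,0,0],"hand":[0.03,0.03,0.03,0.03,0.03,0.03,0.03,0.03]}' 20
```

```text
time_s: 4.0
tcp_pos: [0.547, 0.0705, 0.1299]
eef_rot: [2.221, 2.221, 0.002]
contact_force: [-0.3, -0.2, 1.0]
grip_width: 0.0707
finger_force: 0.0
time_s: 4.67
tcp_pos: [0.5479, 0.0706, 0.2255]
eef_rot: [2.218, 2.218, 0.009]
contact_force: [1.3, 0.5, -1.3]
grip_width: 0.0424
finger_force: 19.9
```

```bash
python3 -m jog '{"slide":[[-0.02,-0.012,0],[-0.055,-0.032,0],[-0.09,-0.052,0],[-0.125,-0.072,0],[-0.16,-0.092,0],[-0.19,-0.11,0],[-0.206,-0.119,0],[-0.206,-0.119,0]],"twist":[0,0,0,0,0,0,0,0],"hand":[0.03,0.03,0.03,0.03,0.03,0.03,0.03,0.03]}'
python3 - <<'E'
from h import *
p,o=shot("side");p2,o=shot("wrist");print(o["tcp_pos"]);save(p2,"w3.png")
for n in ["red_coaster","red_bottle"]:
    for q,oo in ((p,None),(p2,o)):
        for d in bot.pinpoint(q,n)[:1]: print(n,d["score"],world(q,d["at"],oo).round(4))
E
```

```text
time_s: 5.33
tcp_pos: [0.4259, -0.138, 0.2191]
eef_rot: [2.224, 2.217, -0.001]
contact_force: [0.7, -0.2, -1.6]
grip_width: 0.0424
finger_force: 19.9
[ 0.42675286 -0.13671306  0.21905275]
red_coaster 0.65 [ 0.4315 -0.1322 -0.0028]
red_bottle 0.8 [ 0.4291 -0.1377  0.0875]
red_bottle 0.81 [ 0.4318 -0.1357  0.0846]
```

```bash
python3 -m jog '{"slide":[[0,0,0.03],[0,0,0.06],[0,0,0.08],[0,0,0.087],[0,0,0.09],[0,0,0.0915],[0,0,0.0915],[0,0,0.0915]],"twist":[0,0,0,0,0,0,0,0],"hand":[0.03,0.03,0.03,0.03,0.03,0.03,0.03,0.03]}'
python3 -m jog '{"slide":[[0,0,0],[0,0,0],[0,0,0],[0,0,0],[0,0,0],[0,0,0],[0,0,-0.02],[0,0,-0.04]],"twist":[0,0,0,0,0,0,0,0],"hand":[0.06,0.093,0.093,0.093,0.093,0.093,0.093,0.093]}'
python3 -m jog '{"slide":[[0,0,-0.04],[0,0,-0.08],[0,0,-0.1],[0.04,0.01,-0.1],[0.075,0.03,-0.1],[0.11,0.05,-0.1],[0.145,0.065,-0.1],[0.18,0.08,-0.1]],"twist":[0,0,0,0,0,0,0,0],"hand":[0.093,0.093,0.093,0.093,0.093,0.093,0.093,0.093]}'
```

```text
time_s: 6.3
tcp_pos: [0.4292, -0.1352, 0.1301]
eef_rot: [2.217, 2.22, 0.003]
contact_force: [-3.1, 1.3, 23.7]
grip_width: 0.0429
finger_force: 20.0
time_s: 6.97
tcp_pos: [0.427, -0.1353, 0.1667]
eef_rot: [-2.22, -2.22, 0.002]
contact_force: [-0.4, -0.1, -0.2]
grip_width: 0.0908
finger_force: 0.0
time_s: 7.63
tcp_pos: [0.508, 0.0464, 0.2671]
eef_rot: [2.222, 2.221, 0.0]
contact_force: [1.1, -0.6, -0.6]
grip_width: 0.0931
finger_force: 0.0
```

```bash
python3 -m jog '{"slide":[[0.035,0.015,0.0],[0.07,0.03,0],[0.1,0.047,0],[0.1145,0.0525,0.02],[0.1145,0.0525,0.055],[0.1145,0.0525,0.09],[0.1145,0.0525,0.105],[0.1145,0.0525,0.105]],"twist":[0,0,0,0,0,0,0,0],"hand":[0.093,0.093,0.093,0.093,0.093,0.093,0.093,0.093]}'
python3 - <<'E'
from h import *
p,o=shot("wrist");save(p,"w4.png");print(o["tcp_pos"])
for n in ["blue_bottle","connector"]:
    for d in bot.pinpoint(p,n)[:2]: print(n,d["score"],world(p,d["at"],o).round(4))
p,o=shot("side")
for n in ["red_bottle","red_coaster"]:
    for d in bot.pinpoint(p,n)[:1]: print(n,d["score"],world(p,d["at"],o).round(4))
E
```

```text
time_s: 8.3
tcp_pos: [0.5584, 0.1588, 0.1576]
eef_rot: [-2.219, -2.219, 0.008]
contact_force: [-0.1, 0.6, -0.2]
grip_width: 0.0932
finger_force: 0.0
[0.55844374 0.15877348 0.15762173]
blue_bottle 0.69 [0.5626 0.1601 0.0069]
connector 0.56 [0.6086 0.1014 0.0059]
red_bottle 0.86 [ 0.4269 -0.1323  0.0042]
red_coaster 0.93 [ 0.4292 -0.1346 -0.0011]
```

View pics/w4.png

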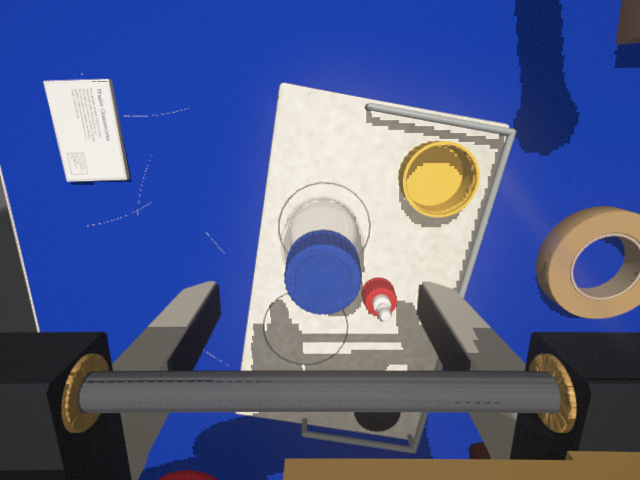

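The blue cap is centred between the fingers at (323,272) with the connector clear at (380,298). I'll grasp it and lift high enough to clear the red bottle.

```bash
python3 -m jog '{"slide":[[0.001,0.0005,0.02],[0.001,0.0005,0.04],[0.001,0.0005,0.0585],[0.001,0.0005,0.0585],[0.001,0.0005,0.0585],[0.001,0.0005,0.0585],[0.001,0.0005,0.0585],[0.001,0.0005,0.0585]],"twist":[0,0,0,0,0,0,0,0],"hand":[0.093,0.093,0.093,0.093,0.03,0.03,0.03,0.03]}' 20
python3 -m jog '{"slide":[[0,0,0],[0,0,0],[0,0,0],[0,0,-0.01],[0,0,-0.04],[0,0,-0.08],[0,0,-0.12],[0,0,-0.16]],"twist":[0,0,0,0,0,0,0,0],"hand":[0.03,0.03,0.03,0.03,0.03,0.03,0.03,0.03]}' 20
python3 -m jog '{"slide":[[0,0,-0.017],[-0.03,-0.02,-0.017],[-0.065,-0.04,-0.017],[-0.1,-0.06,-0.017],[-0.135,-0.08,-0.017],[-0.17,-0.1,-0.017],[-0.205,-0.12,-0.017],[-0.24,-0.1365,-0.017]],"twist":[0,0,0,0,0,0,0,0],"hand":[0.03,0.03,0.03,0.03,0.03,0.03,0.03,0.03]}'
```

```text
time_s: 9.27
tcp_pos: [0.5611, 0.1601, 0.1051]
eef_rot: [2.221, 2.221, 0.003]
contact_force: [-0.0, 0.3, -0.1]
grip_width: 0.071
finger_force: 0.0
time_s: 9.93
tcp_pos: [0.56, 0.1599, 0.2661]
eef_rot: [-2.221, -2.221, 0.0]
contact_force: [0.6, 0.2, -0.7]
grip_width: 0.0416
finger_force: 20.2
time_s: 10.6
tcp_pos: [0.4223, -0.0811, 0.2816]
eef_rot: [2.22, 2.221, 0.001]
contact_force: [0.7, 0.3, -1.3]
grip_width: 0.0409
finger_force: 20.1
```

```bash
python3 -m jog '{"slide":[[-0.03,0,0],[-0.06,0,0],[-0.09,0,0],[-0.12,0,0],[-0.15,0,0],[-0.18,0,0],[-0.21,0,0],[-0.217,0,0]],"twist":[7,14,21,28,35,42,49,56],"hand":[0.03,0.03,0.03,0.03,0.03,0.03,0.03,0.03]}'
python3 -m jog '{"slide":[[0,0,0],[0,0,0],[0,0,0],[0,0,0],[0,0,0],[0,0,0],[0,0,0.02],[0,0,0.04]],"twist":[6,12,18,24,30,34,34,34],"hand":[0.03,0.03,0.03,0.03,0.03,0.03,0.03,0.03]}'
python3 - <<'E'
from h import *
p,o=shot("side");p2,o=shot("wrist");print(o["tcp_pos"],o["eef_rot"])
for n in ["blue_coaster","blue_bottle"]:
    for q,oo in ((p,None),(p2,o)):
        for d in bot.pinpoint(q,n)[:1]: print(n,d["score"],world(q,d["at"],oo).round(4))
E
```

```text
time_s: 11.27
tcp_pos: [0.4234, -0.3002, 0.2808]
eef_rot: [3.008, 0.906, -0.001]
contact_force: [0.6, 0.5, -1.4]
grip_width: 0.0411
finger_force: 20.0
time_s: 11.93
tcp_pos: [0.4242, -0.2972, 0.2418]
eef_rot: [3.14, -0.001, 0.003]
contact_force: [0.3, 0.0, -1.8]
grip_width: 0.0414
finger_force: 20.0
[ 0.42326359 -0.29644402  0.23675218] [-3.13953369e+00  1.67718174e-04  4.24958480e-03]
blue_coaster 0.75 [ 4.207e-01 -2.942e-01 -1.000e-04]
blue_bottle 0.6 [ 0.4278 -0.2985  0.1272]
blue_bottle 0.7 [ 0.4229 -0.296   0.1248]
```

```bash
python3 -m jog '{"slide":[[0,0,0.03],[0,0,0.06],[0,0,0.09],[0,0,0.105],[0,0,0.115],[0,0,0.115],[0,0,0.115]],"twist":[0,0,0,0,0,0,0],"hand":[0.03,0.03,0.03,0.03,0.03,0.03,0.03]}'
python3 -m jog '{"slide":[[0,0,0.006],[0,0,0.012],[0,0,0.018],[0,0,0.021],[0,0,0.021],[0,0,0.021]],"twist":[0,0,0,0,0,0],"hand":[0.03,0.03,0.03,0.03,0.03,0.03]}'
```

```text
time_s: 12.82
tcp_pos: [0.4244, -0.2973, 0.1269]
eef_rot: [3.141, -0.0, 0.001]
contact_force: [-0.1, 0.3, -1.3]
grip_width: 0.0412
finger_force: 20.0
time_s: 13.32
tcp_pos: [0.4261, -0.2989, 0.1089]
eef_rot: [3.136, -0.0, 0.01]
contact_force: [2.0, -4.1, 23.6]
grip_width: 0.0417
finger_force: 20.0
```

```bash
python3 -m jog '{"slide":[[0,0,-0.001],[0,0,-0.002],[0,0,-0.002],[0,0,-0.002],[0,0,-0.002],[0,0,-0.002],[0,0,-0.02],[0,0,-0.05]],"twist":[0,0,0,0,0,0,0,0],"hand":[0.045,0.07,0.093,0.093,0.093,0.093,0.093,0.093]}'
python3 -m jog '{"slide":[[0,0,-0.04],[0,0,-0.08],[0,0,-0.12],[0,-0.04,-0.12],[0,-0.08,-0.12],[0,-0.12,-0.12],[0,-0.16,-0.12],[0,-0.2,-0.12]],"twist":[0,0,0,-6,-13,-20,-27,-34],"hand":[0.093,0.093,0.093,0.093,0.093,0.093,0.093,0.093]}'
python3 - <<'E'
from h import *
p,o=shot("scene");p2,o=shot("side");print(o["tcp_pos"],o["eef_rot"])
for n in ["blue_bottle","blue_coaster","red_bottle","red_coaster","connector"]:
    for q in (p,p2):
        for d in bot.pinpoint(q,n)[:2]: print(n,round(d["score"],2),world(q,d["at"]).round(4))
save(p2,"side2.png")
E
```

```text
time_s: 13.98
tcp_pos: [0.4229, -0.2962, 0.1521]
eef_rot: [-3.138, 0.0, 0.007]
contact_force: [-0.2, 0.1, -0.2]
grip_width: 0.0873
finger_force: 0.0
time_s: 14.65
tcp_pos: [0.4234, -0.0954, 0.2746]
eef_rot: [3.002, 0.926, 0.0]
contact_force: [0.6, 0.4, -0.1]
grip_width: 0.0931
finger_force: 0.0
[ 0.42361183 -0.08997274  0.27499768] [-2.99383402e+00 -9.46645061e-01 -2.45502226e-03]
blue_bottle 0.62 [ 0.4239 -0.2959  0.0032]
blue_bottle 0.74 [ 0.4281 -0.2968  0.0025]
blue_bottle 0.2 [0.5884 0.1114 0.0009]
blue_coaster 0.58 [ 0.4236 -0.2944 -0.0015]
blue_coaster 0.38 [0.608  0.0022 0.0079]
blue_coaster 0.76 [ 0.4265 -0.2958  0.0012]
red_bottle 0.87 [ 0.431  -0.1336  0.0038]
red_bottle 0.67 [ 0.4284 -0.1352  0.005 ]
red_coaster 0.78 [ 0.4301 -0.1336  0.0037]
red_coaster 0.75 [ 0.4271 -0.1349 -0.0015]
red_coaster 0.18 [0.6099 0.1022 0.0071]
connector 0.63 [0.6093 0.0987 0.0068]
connector 0.35 [ 0.7207 -0.0797 -0.0037]
connector 0.6 [0.6092 0.1027 0.0083]
```

View pics/side2.png

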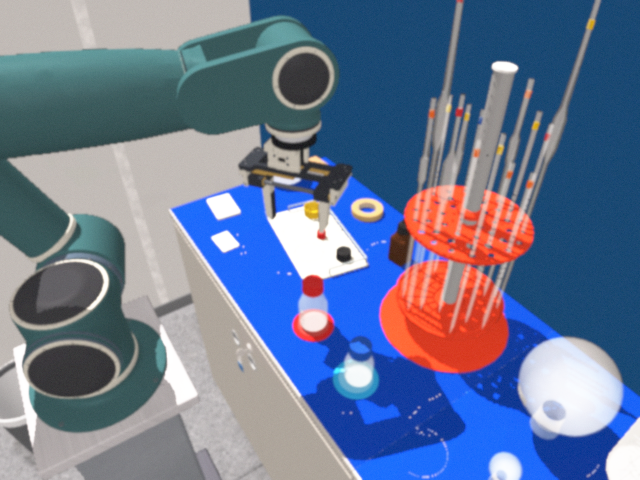

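Both bottles stand on their coasters, at (313,305) and (358,363). Next I'll move over the connector, twisting back on the way.

```bash
python3 -m jog '{"slide":[[0.034,-0.008,0],[0.068,-0.016,0],[0.102,-0.024,0],[0.136,-0.032,0],[0.17,-0.04,0],[0.204,-0.047,0],[0.238,-0.055,0],[0.264,-0.061,0]],"twist":[-7,-14,-21,-28,-35,-42,-49,-56],"hand":[0.09,0.08,0.07,0.065,0.065,0.065,0.065,0.065]}'
python3 -m jog '{"slide":[[0,0,0.04],[0,0,0.08],[0,0,0.12],[0,0,0.15],[0,0,0.156],[0,0,0.156],[0,0,0.156]],"twist":[0,0,0,0,0,0,0],"hand":[0.065,0.065,0.065,0.065,0.065,0.065,0.065]}'
python3 - <<'E'
from h import *
p,o=shot("wrist");save(p,"w5.png");print(o["tcp_pos"],o["eef_rot"],pix(p,[.609,.101,.05],o))
for d in bot.pinpoint(p,"connector")[:2]: print(d["score"],world(p,d["at"],o).round(4))
m=bot.masks_of(p,"connector")[0]["mask"];y,x=np.nonzero(m);print(x.min(),x.max(),y.min(),y.max(),x.mean(),y.mean())
E
```

```text
time_s: 15.92
tcp_pos: [0.6103, 0.1028, 0.274]
eef_rot: [-2.214, -2.228, 0.001]
contact_force: [-0.5, -0.7, 0.9]
grip_width: 0.065
finger_force: 0.0
time_s: 16.5
tcp_pos: [0.6095, 0.101, 0.1205]
eef_rot: [2.221, 2.22, 0.002]
contact_force: [-0.4, -0.8, 1.2]
grip_width: 0.065
finger_force: 0.0
[0.60950183 0.10102967 0.12046166] [2.22127060e+00 2.22035502e+00 1.78226523e-03] [316.29600332 261.87442604]
0.58 [0.6115 0.1018 0.0072]
293 333 220 264 313.5440666204025 241.853573907009
```

View pics/w5.png

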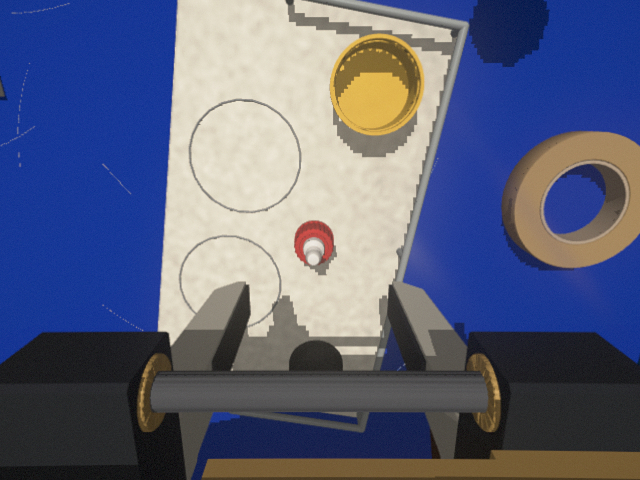

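The connector's nozzle tip is at (313,258), so it sits about 2 mm towards +y. I'll narrow the fingers to clear the rail, whose edge is at x≈400, then descend and grip.

```bash
python3 - <<'E'
from h import *
p,o=shot("wrist")
for uv in [(245,155.5),(230.5,281)]: print(ray(p,uv,.008,o).round(4))
E
python3 -m jog '{"slide":[[0.002,-0.001,0],[0.002,-0.001,0],[0.002,-0.001,0.02],[0.002,-0.001,0.04],[0.002,-0.001,0.06],[0.002,-0.001,0.075],[0.002,-0.001,0.085],[0.002,-0.001,0.085]],"twist":[0,0,0,0,0,0,0,0],"hand":[0.046,0.046,0.046,0.046,0.046,0.046,0.046,0.046]}' 12
python3 -m jog '{"slide":[[0,0,0],[0,0,0],[0,0,0],[0,0,0],[0,0,0],[0,0,0],[0,0,-0.01],[0,0,-0.03]],"twist":[0,0,0,0,0,0,0,0],"hand":[0.046,0.015,0.015,0.015,0.015,0.015,0.015,0.015]}' 12
```

```text
[0.5631 0.1591 0.008 ]
[0.5478 0.0708 0.008 ]
time_s: 17.37
tcp_pos: [0.6069, 0.1031, 0.0317]
eef_rot: [-2.22, -2.22, 0.003]
contact_force: [0.5, -0.2, -1.3]
grip_width: 0.0461
finger_force: 0.0
time_s: 18.03
tcp_pos: [0.6066, 0.103, 0.0622]
eef_rot: [-2.22, -2.22, 0.005]
contact_force: [-0.8, 0.3, -0.6]
grip_width: 0.0267
finger_force: 12.0
```

```bash
python3 -m jog '{"slide":[[0,0,-0.04],[0,0,-0.08],[0,0,-0.11],[0.03,-0.018,-0.11],[0.065,-0.038,-0.11],[0.1,-0.058,-0.11],[0.135,-0.078,-0.11],[0.17,-0.099,-0.11]],"twist":[0,0,0,0,0,0,0,0],"hand":[0.015,0.015,0.015,0.015,0.015,0.015,0.015,0.015]}'
python3 -m jog '{"slide":[[0.03,-0.017,0],[0.06,-0.035,0],[0.085,-0.05,0],[0.107,-0.062,0],[0.107,-0.062,0],[0.107,-0.062,0.03],[0.107,-0.062,0.06],[0.107,-0.062,0.06]],"twist":[0,0,0,0,0,0,0,0],"hand":[0.015,0.015,0.015,0.015,0.015,0.015,0.015,0.015]}'
python3 - <<'E'
from h import *
p,o=shot("wrist");p2,o2=shot("side");save(p,"w6.png");print(o["tcp_pos"],o["eef_rot"])
for n in ["card","connector"]:
    for q,oo in ((p,o),(p2,None)):
        for d in bot.pinpoint(q,n)[:2]: print(n,round(d["score"],2),world(q,d["at"],oo).round(4))
for d in bot.masks_of(p,"card")[:2]:
    cs=max(cv2.findContours(d["mask"].astype(np.uint8),0,2)[0],key=cv2.contourArea)
    print(cv2.minAreaRect(np.array([ray(p,q,0.008,o)[:2] for q in cs[:,0]],np.float32)*1000))
E
```

```text
time_s: 18.7
tcp_pos: [0.5076, 0.2744, 0.1745]
eef_rot: [2.222, 2.221, 0.001]
contact_force: [0.3, -0.1, 0.0]
grip_width: 0.0267
finger_force: 12.0
time_s: 19.37
tcp_pos: [0.4451, 0.3786, 0.1087]
eef_rot: [-2.221, -2.221, 0.011]
contact_force: [-0.6, -0.9, -1.6]
grip_width: 0.0268
finger_force: 12.0
[0.44508    0.37860487 0.10865663] [-2.22073461 -2.22116035  0.01060421]
card 0.84 [0.4466 0.3801 0.0015]
card 0.93 [0.4495 0.3782 0.001 ]
card 0.7 [ 0.431  -0.3006  0.0035]
connector 0.75 [0.4502 0.3734 0.084 ]
connector 0.39 [0.4496 0.3767 0.0851]
((449.93341064453125, 389.3970947265625), (84.35742950439453, 68.17290496826172), 85.06609344482422)
((408.923583984375, 220.95791625976562), (40.337425231933594, 7.92050313949585), 88.30448150634766)
```

View pics/w6.png

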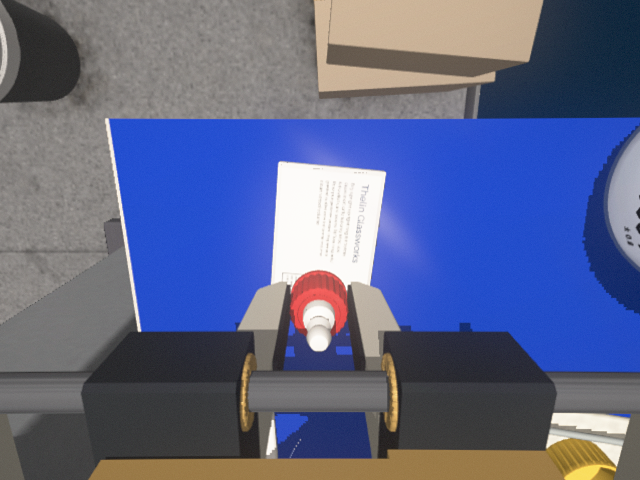

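The connector is held upright at (320,305) above the 68 mm wide card, centred near (327,225) plus the hidden part. I'll lower it.

```bash
python3 -m jog '{"slide":[[0,0.001,0.02],[0,0.001,0.045],[0,0.001,0.065],[0,0.001,0.072],[0,0.001,0.076],[0,0.001,0.079],[0,0.001,0.081],[0,0.001,0.081]],"twist":[0,0,0,0,0,0,0,0],"hand":[0.015,0.015,0.015,0.015,0.015,0.015,0.015,0.015]}'
```

```text
time_s: 20.38
tcp_pos: [0.4483, 0.3807, 0.0343]
eef_rot: [2.221, 2.221, 0.003]
contact_force: [-0.6, -0.6, 0.8]
grip_width: 0.0266
finger_force: 12.0
```

```bash
python3 -m jog '{"slide":[[0,0,0.001],[0,0,0.001],[0,0,0.001]],"twist":[0,0,0],"hand":[0.015,0.015,0.015]}'
python3 -m jog '{"slide":[[0,0,0],[0,0,0],[0,0,0],[0,0,0],[0,0,0],[0,0,-0.02],[0,0,-0.05],[0,0,-0.09]],"twist":[0,0,0,0,0,0,0,0],"hand":[0.027,0.03,0.04,0.05,0.05,0.05,0.05,0.05]}'
python3 -m jog '{"slide":[[0,0,-0.03],[0,0,-0.06],[0,0,-0.1],[0,0,-0.14],[0,0,-0.14],[0,0,-0.14]],"twist":[0,0,0,0,0,0],"hand":[0.06,0.09,0.093,0.093,0.093,0.093]}'
python3 - <<'E'
from h import *
p,o=shot("wrist");p2,o2=shot("side");save(p,"w7.png");print(o["tcp_pos"],o["eef_rot"])
for n in ["card","connector"]:
    for q,oo in ((p,o),(p2,None)):
        for d in bot.pinpoint(q,n)[:2]: print(n,round(d["score"],2),world(q,d["at"],oo).round(4))
E
```

```text
time_s: 20.63
tcp_pos: [0.4483, 0.3808, 0.034]
eef_rot: [-2.221, -2.221, -0.003]
contact_force: [-5.8, -2.8, 11.6]
grip_width: 0.0265
finger_force: 12.0
time_s: 21.3
tcp_pos: [0.4467, 0.3794, 0.1202]
eef_rot: [-2.221, -2.221, 0.007]
contact_force: [0.3, 0.2, 0.5]
grip_width: 0.0497
finger_force: 0.0
time_s: 21.8
tcp_pos: [0.4483, 0.3806, 0.2642]
eef_rot: [2.221, 2.221, 0.007]
contact_force: [0.0, 0.5, -0.3]
grip_width: 0.0857
finger_force: 0.0
[0.44829479 0.38059914 0.26419878] [2.22107581 2.22104667 0.0065499 ]
card 0.95 [ 0.4461  0.3751 -0.0014]
card 0.74 [0.384  0.2301 0.0011]
card 0.69 [0.4487 0.3777 0.0021]
card 0.62 [0.3871 0.2305 0.0005]
connector 0.72 [0.453  0.3782 0.0066]
connector 0.66 [0.4524 0.3783 0.0064]
```

View pics/w7.png

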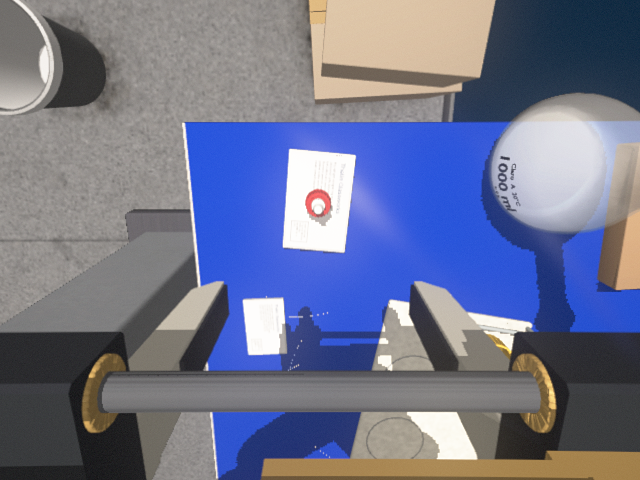

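The connector stands at (318,202), which matches the card's centre at (319,201). Next I'll return the red bottle.

```bash
python3 -m jog '{"slide":[[-0.03,0,0],[-0.07,-0.002,0],[-0.11,-0.004,0],[-0.15,-0.006,0],[-0.19,-0.008,0],[-0.23,-0.01,0],[-0.27,-0.012,0],[-0.31,-0.014,0]],"twist":[0,0,0,0,0,0,0,0],"hand":[0.093,0.093,0.093,0.093,0.093,0.093,0.093,0.093]}'
python3 -m jog '{"slide":[[-0.04,-0.001,0],[-0.08,-0.002,0],[-0.12,-0.003,0],[-0.16,-0.004,0],[-0.19,-0.005,0],[-0.205,-0.0055,0],[-0.205,-0.0055,0.03],[-0.205,-0.0055,0.06]],"twist":[0,0,0,0,0,0,0,0],"hand":[0.093,0.093,0.093,0.093,0.093,0.093,0.093,0.093]}'
python3 -m jog '{"slide":[[0,0,0],[0,0,0]],"twist":[0,0],"hand":[0.093,0.093]}'
python3 - <<'E'
from h import *
p,o=shot("wrist");print(o["tcp_pos"],o["eef_rot"])
h=cv2.cvtColor(p["frame"],cv2.COLOR_RGB2HSV).astype(int);c=pix(p,[.4285,-.1345,.136],o);print(c)
m=((h[:,:,1]>110)&(h[:,:,2]>70)&((h[:,:,0]<8)|(h[:,:,0]>172))).astype(np.uint8)
for d in bot.pinpoint(p,"red_bottle")[:1]: print(d["score"],world(p,d["at"],o).round(4))
save(p,"w8.png")
E
```

```text
time_s: 22.77
tcp_pos: [0.433, 0.0685, 0.2611]
eef_rot: [-2.221, -2.222, 0.001]
contact_force: [0.9, 0.7, 0.6]
grip_width: 0.093
finger_force: 0.0
time_s: 23.43
tcp_pos: [0.4284, -0.1361, 0.2014]
eef_rot: [2.223, 2.218, 0.001]
contact_force: [0.2, -0.4, -0.4]
grip_width: 0.0929
finger_force: 0.0
time_s: 23.6
tcp_pos: [0.4277, -0.1346, 0.2008]
eef_rot: [-2.22, -2.219, 0.002]
contact_force: [0.6, 0.1, 0.8]
grip_width: 0.0928
finger_force: 0.0
[ 0.42767547 -0.13459374  0.20076837] [-2.21960744e+00 -2.21946136e+00  1.84633283e-03]
[319.0277723  265.23286007]
0.82 [ 0.4311 -0.1339  0.0051]
```

View pics/w8.png

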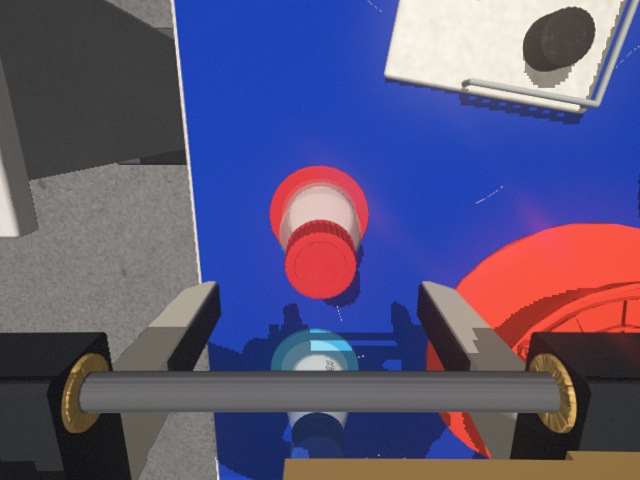

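The red cap is centred at (321,265), as predicted, so I'll grasp it and carry it back.

```bash
python3 -m jog '{"slide":[[0,0,0.03],[0,0,0.06],[0,0,0.076],[0,0,0.076],[0,0,0.076],[0,0,0.076],[0,0,0.076],[0,0,0.076]],"twist":[0,0,0,0,0,0,0,0],"hand":[0.093,0.093,0.093,0.093,0.03,0.03,0.03,0.03]}' 25
python3 -m jog '{"slide":[[0,0,0],[0,0,0],[0,0,0],[0,0,-0.01],[0,0,-0.03],[0,0,-0.06],[0,0,-0.09],[0,0,-0.09]],"twist":[0,0,0,0,0,0,0,0],"hand":[0.03,0.03,0.03,0.03,0.03,0.03,0.03,0.03]}'
python3 -m jog '{"slide":[[0.02,0.012,0],[0.055,0.032,0],[0.09,0.052,0],[0.125,0.072,0],[0.16,0.092,0],[0.19,0.11,0],[0.2055,0.1185,0],[0.2055,0.1185,0]],"twist":[0,0,0,0,0,0,0,0],"hand":[0.03,0.03,0.03,0.03,0.03,0.03,0.03,0.03]}'
python3 -m jog '{"slide":[[0,0,0.02],[0,0,0.05],[0,0,0.07],[0,0,0.08],[0,0,0.085],[0,0,0.087],[0,0,0.088],[0,0,0.088]],"twist":[0,0,0,0,0,0,0,0],"hand":[0.03,0.03,0.03,0.03,0.03,0.03,0.03,0.03]}'
```

```text
time_s: 24.37
tcp_pos: [0.4289, -0.135, 0.1272]
eef_rot: [2.22, 2.22, 0.001]
contact_force: [1.6, -0.2, -0.4]
grip_width: 0.0707
finger_force: 0.0
time_s: 25.03
tcp_pos: [0.4295, -0.1353, 0.2221]
eef_rot: [2.217, 2.217, 0.004]
contact_force: [0.1, -0.7, -1.4]
grip_width: 0.0426
finger_force: 24.9
time_s: 25.7
tcp_pos: [0.5476, 0.0737, 0.2149]
eef_rot: [-2.217, -2.224, 0.001]
contact_force: [0.3, -0.5, -2.3]
grip_width: 0.0426
finger_force: 24.9
time_s: 26.37
tcp_pos: [0.5485, 0.0703, 0.1329]
eef_rot: [2.219, 2.218, 0.008]
contact_force: [-7.4, -0.7, 36.7]
grip_width: 0.0429
finger_force: 25.0
```

```bash
python3 -m jog '{"slide":[[0,0,-0.002],[0,0,-0.002],[0,0,-0.002],[0,0,-0.002],[0,0,-0.002],[0,0,-0.002],[0,0,-0.02],[0,0,-0.05]],"twist":[0,0,0,0,0,0,0,0],"hand":[0.045,0.06,0.093,0.093,0.093,0.093,0.093,0.093]}'
python3 -m jog '{"slide":[[0,0,-0.04],[0,0,-0.08],[0,0,-0.1],[0,0,-0.1],[0,0,-0.1]],"twist":[0,0,0,0,0],"hand":[0.093,0.093,0.093,0.093,0.093]}'
python3 - <<'E'
from h import *
p,o=shot("wrist");p2,_=shot("side");p3,_=shot("scene");print(o["tcp_pos"],o["eef_rot"],pix(p,[.5455,.0705,.138],o))
for n in ["red_bottle","blue_bottle","connector","black_cap"]:
    for q,oo in ((p,o),(p2,None),(p3,None)):
        for d in bot.pinpoint(q,n)[:1]: print(n,round(d["score"],2),world(q,d["at"],oo).round(4))
save(p,"w9.png")
E
```

```text
time_s: 27.03
tcp_pos: [0.5454, 0.0705, 0.175]
eef_rot: [-2.219, -2.219, 0.007]
contact_force: [0.2, 0.5, 0.8]
grip_width: 0.0874
finger_force: 0.0
time_s: 27.45
tcp_pos: [0.547, 0.0707, 0.2785]
eef_rot: [2.221, 2.221, 0.002]
contact_force: [0.2, -1.0, -0.4]
grip_width: 0.0926
finger_force: 0.0
[0.54704085 0.07070502 0.27846188] [2.22056019e+00 2.22070532e+00 1.97289954e-03] [315.25700473 229.92416823]
red_bottle 0.95 [0.5485 0.0704 0.0083]
red_bottle 0.92 [0.5434 0.0726 0.0069]
red_bottle 0.56 [0.5482 0.0683 0.0071]
blue_bottle 0.57 [ 0.4253 -0.2994  0.0051]
blue_bottle 0.74 [ 0.4309 -0.2993  0.0052]
blue_bottle 0.58 [ 0.426  -0.2957  0.0081]
connector 0.61 [0.4515 0.3774 0.0088]
connector 0.72 [0.4489 0.377  0.0072]
black_cap 0.93 [0.6091 0.0035 0.0123]
black_cap 0.6 [0.6045 0.0047 0.0098]
```

View pics/w9.png

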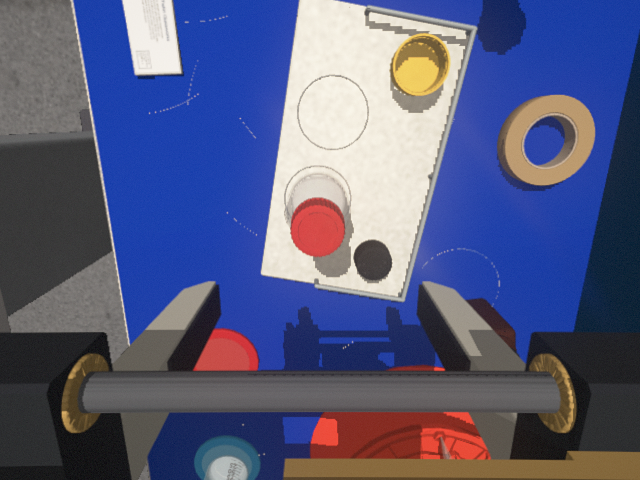

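The red bottle is back on its ring, with the cap at (318,227) where I predicted (315,230). Next is the blue bottle.

```bash
python3 -m jog '{"slide":[[-0.03,-0.014,0],[-0.067,-0.03,0],[-0.104,-0.047,0],[-0.141,-0.064,0],[-0.178,-0.081,0],[-0.215,-0.098,0],[-0.252,-0.114,0],[-0.29,-0.122,0]],"twist":[0,0,0,0,0,0,0,0],"hand":[0.093,0.093,0.093,0.093,0.093,0.093,0.093,0.093]}'
python3 -m jog '{"slide":[[-0.02,0,0],[-0.04,0,0],[-0.06,0,0],[-0.0775,0,0],[-0.0775,0,0],[-0.0775,0,0],[-0.0775,0,0],[-0.0775,0,0]],"twist":[7,14,21,28,35,42,49,56],"hand":[0.093,0.093,0.093,0.093,0.093,0.093,0.093,0.093]}'
python3 -m jog '{"slide":[[0,0,0],[0,0,0],[0,0,0],[0,0,0.02],[0,0,0.05],[0,0,0.08],[0,0,0.1],[0,0,0.1]],"twist":[7,14,21,28,34,34,34,34],"hand":[0.093,0.093,0.093,0.093,0.093,0.093,0.093,0.093]}'
python3 - <<'E'
from h import *
p,o=shot("wrist");print(o["tcp_pos"],o["eef_rot"],pix(p,[.4255,-.297,.111],o))
for d in bot.pinpoint(p,"blue_bottle")[:1]: print(d["score"],world(p,d["at"],o).round(4))
save(p,"w10.png")
E
```

```text
time_s: 28.87
tcp_pos: [0.423, -0.2207, 0.2783]
eef_rot: [2.221, 2.221, 0.0]
contact_force: [0.6, 0.9, 0.7]
grip_width: 0.093
finger_force: 0.0
time_s: 29.53
tcp_pos: [0.4247, -0.297, 0.2776]
eef_rot: [-3.007, -0.909, 0.0]
contact_force: [-0.5, -0.4, 0.8]
grip_width: 0.093
finger_force: 0.0
time_s: 30.2
tcp_pos: [0.4235, -0.2958, 0.1733]
eef_rot: [-3.138, -0.0, 0.007]
contact_force: [0.2, -0.5, -1.3]
grip_width: 0.0929
finger_force: 0.0
[ 0.42351805 -0.29584895  0.17333136] [-3.13807377e+00 -2.29249822e-05  7.11321414e-03] [319.5492378  265.45646297]
0.71 [ 0.4294 -0.2968  0.0054]
```

View pics/w10.png

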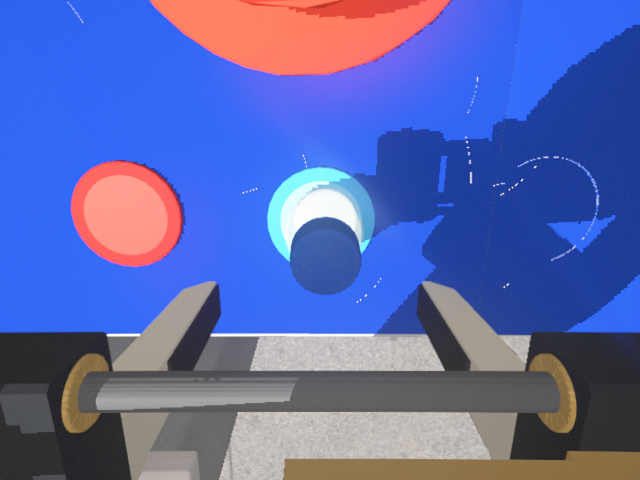

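The blue cap is at (326,257), about 3 mm towards the tray and right of my prediction. I'll correct for that and grasp.

```bash
python3 -m jog '{"slide":[[0.003,0.002,0.03],[0.003,0.002,0.06],[0.003,0.002,0.079],[0.003,0.002,0.079],[0.003,0.002,0.079],[0.003,0.002,0.079],[0.003,0.002,0.079],[0.003,0.002,0.079]],"twist":[0,0,0,0,0,0,0,0],"hand":[0.093,0.093,0.093,0.093,0.03,0.03,0.03,0.03]}' 30
python3 -m jog '{"slide":[[0,0,0],[0,0,0],[0,0,0],[0,0,-0.01],[0,0,-0.04],[0,0,-0.08],[0,0,-0.12],[0,0,-0.16]],"twist":[0,0,0,0,0,0,0,0],"hand":[0.03,0.03,0.03,0.03,0.03,0.03,0.03,0.03]}'
python3 -m jog '{"slide":[[0,0,-0.02],[0,-0.02,-0.02],[0,-0.05,-0.02],[0,-0.08,-0.02],[0,-0.11,-0.02],[0,-0.14,-0.02],[0,-0.17,-0.02],[0,-0.2,-0.02]],"twist":[-7,-14,-21,-28,-35,-42,-49,-56],"hand":[0.03,0.03,0.03,0.03,0.03,0.03,0.03,0.03]}'
```

```text
time_s: 30.97
tcp_pos: [0.4284, -0.2993, 0.1005]
eef_rot: [3.14, 0.0, 0.003]
contact_force: [0.3, 0.3, 0.4]
grip_width: 0.0709
finger_force: 0.0
time_s: 31.63
tcp_pos: [0.4273, -0.2985, 0.2611]
eef_rot: [-3.142, -0.0, 0.0]
contact_force: [1.2, -0.1, -1.5]
grip_width: 0.0416
finger_force: 29.9
time_s: 32.3
tcp_pos: [0.4272, -0.0974, 0.2794]
eef_rot: [2.769, 1.483, 0.001]
contact_force: [1.5, 0.8, -1.9]
grip_width: 0.041
finger_force: 29.9
```

```bash
python3 -m jog '{"slide":[[0.036,-0.0044,0],[0.072,-0.0088,0],[0.108,-0.0131,0],[0.144,-0.0175,0],[0.18,-0.022,0],[0.216,-0.0263,0],[0.252,-0.031,0],[0.288,-0.035,0]],"twist":[-5,-10,-15,-20,-25,-30,-34,-34],"hand":[0.03,0.03,0.03,0.03,0.03,0.03,0.03,0.03]}'
python3 -m jog '{"slide":[[0,0,0],[0,0,0],[0,0,0.03],[0,0,0.06],[0,0,0.09],[0,0,0.12],[0,0,0.12]],"twist":[0,0,0,0,0,0,0],"hand":[0.03,0.03,0.03,0.03,0.03,0.03,0.03]}'
python3 - <<'E'
from h import *
p,o=shot("wrist");p2,_=shot("side");print(o["tcp_pos"],o["eef_rot"])
for q,oo in ((p,o),(p2,None)):
    for d in bot.pinpoint(q,"blue_bottle")[:1]: print(round(d["score"],2),world(q,d["at"],oo).round(4))
E
```

```text
time_s: 32.97
tcp_pos: [0.5601, 0.1615, 0.2793]
eef_rot: [2.215, 2.227, 0.0]
contact_force: [0.6, -1.1, 0.3]
grip_width: 0.0413
finger_force: 29.9
time_s: 33.55
tcp_pos: [0.5574, 0.158, 0.1533]
eef_rot: [-2.22, -2.218, 0.01]
contact_force: [-0.5, -0.1, -2.7]
grip_width: 0.0413
finger_force: 29.9
[0.55741579 0.15796033 0.15333608] [-2.2201133  -2.21766754  0.00991592]
0.6 [0.5585 0.1596 0.0459]
0.63 [0.5633 0.1599 0.0488]
```

```bash
python3 -m jog '{"slide":[[0,0,0.02],[0,0,0.035],[0,0,0.045],[0,0,0.048],[0,0,0.048]],"twist":[0,0,0,0,0],"hand":[0.03,0.03,0.03,0.03,0.03]}'
python3 -m jog '{"slide":[[0,0,0.003],[0,0,0.005],[0,0,0.005]],"twist":[0,0,0],"hand":[0.03,0.03,0.03]}'
```

```text
time_s: 34.17
tcp_pos: [0.5609, 0.1598, 0.1132]
eef_rot: [2.22, 2.22, 0.005]
contact_force: [-0.8, 0.3, 4.1]
grip_width: 0.0416
finger_force: 30.1
time_s: 34.42
tcp_pos: [0.5624, 0.1603, 0.1122]
eef_rot: [2.218, 2.219, 0.012]
contact_force: [-5.7, 0.4, 33.7]
grip_width: 0.0414
finger_force: 30.4
```

Contact is firm. I'll ease up, release, lift away and verify.

```bash
python3 -m jog '{"slide":[[0,0,-0.003],[0,0,-0.004],[0,0,-0.004],[0,0,-0.004],[0,0,-0.004],[0,0,-0.004],[0,0,-0.02],[0,0,-0.05]],"twist":[0,0,0,0,0,0,0,0],"hand":[0.03,0.045,0.07,0.093,0.093,0.093,0.093,0.093]}'
python3 -m jog '{"slide":[[0,0,-0.04],[0,0,-0.08],[0,0,-0.12],[0,0,-0.12],[0,0,-0.12],[0,0,-0.12]],"twist":[0,0,0,0,0,0],"hand":[0.093,0.093,0.093,0.093,0.093,0.093]}'
python3 - <<'E'
from h import *
p,o=shot("wrist");p2,_=shot("side");p3,_=shot("scene");print(o["tcp_pos"],pix(p,[.5598,.159,.113],o),pix(p,[.5455,.0705,.138],o))
for n in ["red_bottle","blue_bottle","connector","card"]:
    for q,oo in ((p,o),(p2,None),(p3,None)):
        for d in bot.pinpoint(q,n)[:1]: print(n,round(d["score"],2),world(q,d["at"],oo).round(4))
save(p,"w11.png")
E
```

```text
time_s: 35.08
tcp_pos: [0.5584, 0.1592, 0.1526]
eef_rot: [-2.219, -2.219, 0.008]
contact_force: [0.4, -0.8, -0.4]
grip_width: 0.0807
finger_force: 0.0
time_s: 35.58
tcp_pos: [0.5597, 0.1595, 0.2748]
eef_rot: [-2.221, -2.221, 0.001]
contact_force: [-0.2, -0.3, -0.2]
grip_width: 0.093
finger_force: 0.0
[0.55966222 0.15948258 0.27475546] [317.9742057  223.10846673] [300.52216158 335.46059855]
red_bottle 0.81 [0.5482 0.071  0.0076]
red_bottle 0.85 [0.5453 0.0715 0.0088]
red_bottle 0.84 [0.5488 0.0707 0.0073]
blue_bottle 0.76 [0.5585 0.1619 0.0077]
blue_bottle 0.74 [0.5646 0.1603 0.0057]
blue_bottle 0.95 [0.5583 0.1643 0.007 ]
connector 0.55 [0.4508 0.3788 0.0092]
connector 0.85 [0.449  0.3749 0.008 ]
card 0.58 [0.3832 0.2318 0.0015]
card 0.74 [ 0.4277 -0.2918  0.0009]
card 0.77 [ 0.4469  0.3789 -0.0015]
```

View pics/w11.png

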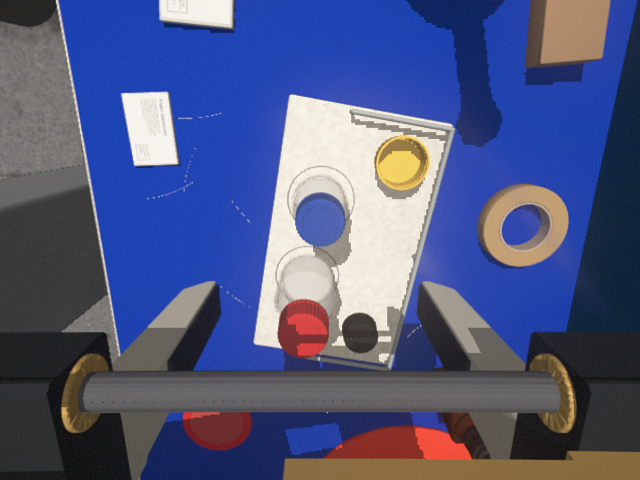

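Both bottles stand in their rings: the blue cap is at (320,219), predicted (318,223), and the red cap at (303,332), predicted (301,335). The caps are untouched and the gripper is clear.

```bash
python3 -c "
from station import bot
print(bot.job_done())"
```

```text
the job is handed in; nothing more can be done
None
```

The job is handed in at about 36 s of robot time: the connector stands in the middle of the white card, and both bottles are back within about 5 mm of their starting spots by the cameras. The caps looked undisturbed and nothing fell over, but the hand-in returned no verdict.

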